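# Latch a pastry carrier and scan it out

## Robot

A 6-joint arm with a two-finger parallel gripper is mounted at the origin on the work surface. World frame = base frame: x ahead of the robot, y to its left, z up, the work surface at z = 0. Lengths are in m, angles in rad, forces in N, time in s.
With the tool pointing down it reaches from about 0.35 to 0.775 m from the base axis. Payload 7.3 kg.
Tool frame: the origin (TCP) lies at the very end of the fingers, on their centre line; the grasp point (between the pads) lies 19 mm behind it (robot.hold_point_z is the distance from the TCP to the grasp point, in m); z points along the fingers, y is the direction in which the jaws open and shut (so a half turn about z gives the same grasp; the last joint's range is limited). The gripper opens to 92 mm and grips with 3 to 60 N. Pads are 19 mm wide; open, the fingers measure 130 mm over their backs; the gripper's body (75 mm by 190 mm) begins 47 mm behind the grasp point.
Start: joints at [1.176, 0.342, 1.524, -0, 1.275, -0.146], TCP at [0.129, 0.509, 0.227] pointing down, gripper open.
Joint ranges: [-2.53, 2.53], [-0.77, 2.02], [0.04, 2.7], [-1, 4.14], [0.28, 2.66], [-3.11, 3.11]. Speed limits (rad/s): [2.57, 2.57, 3.14, 3.14, 3.14, 3.14].

## Interface

Orientations are given as [roll, pitch, yaw] about the fixed x, y, z axes, in that order (R = Rz(yaw) Ry(pitch) Rx(roll)).
In Python, from cell import monitor, viewer, robot gives the robot as it stands.
- The arm moves only by the tool move_arm, never from a script. Its argument "deltas" is a list of rows, each an object of numbers: "x", "y", "z": the shift along the tool's x, y, z in m; "wx", "wy", "wz": the turn, a rotation vector about the tool's x, y, z in degrees; "hand": the opening, from 0 (shut) to 1 (fully open). In form: [{"x": .., "y": .., "z": .., "wx": .., "wy": .., "wz": .., "hand": ..}, ...]. A call has 1 to 8 rows; each row is the pose to reach, as a shift and turn from the pose commanded when the call began, along the tool's axes at that moment; what a row does not reach only later rows make up. A row lasts 1/8 s, in which the tool goes at most 62.5 mm and 10.7 degrees, less where a joint would pass 70% of its speed; a pose out of reach is approached as far as the arm can. A call with a gripper value outside its range is refused whole. The fingers move at their own pace and stop on an object; "grip_force" is the grip in N (left out, the last holds). Time passes only in rows, so rows that repeat a pose let the fingers close. It gives the time, the measured TCP pose, the force and the opening at its end, in the units of the state.
- monitor.observe(): the state, without advancing time (a new reading comes with each control period).
- viewer.read_camera(name): name is "scene" or "top" or "wrist"; returns the picture (400x640x3 uint8, red, green, blue); there is no depth.
- viewer.camera_params(name): a dict with "camera_matrix" (3x3 intrinsics, pixels), "k1" (the pictures are not rectified: a ray, as slopes to the right and down, at radius r is drawn at 1 + k1 r^2 times it, then the intrinsics apply), "R" (3x3) and "t" (3): a world point X has camera coordinates R X + t. Camera axes: x right, y down, z forward; pixel columns grow to the right and rows downward; lengths in m; the calibration is good to about 2 mm. A picture is of the moment at which its call begins: read the wrist's pose just before it. camera_params takes no time and is no camera call; for the wrist camera it gives the pose at the moment of the call.
- robot.hand_in(): hands the job in, once; it reports no verdict.
The state is a dict: "time": time; "qpos": joint angles; "qvel": joint speeds; "joint_efforts": joint torques, N m; "tool_pos": TCP position; "tool_rot": TCP orientation; "contact_force": force on the tool from outside, world axes, zero at the start; "torque": the same for the moment, N m; "opening": finger opening in m.
Only numpy, scipy, OpenCV 4.12 (cv2) and the standard library are available. Lean on these libraries where they do the work, as an engineer would, in place of code of your own. Each camera call takes 0.05 s, during which the arm holds its last target. There are 200 camera calls.

## Task

The pastry carrier is ready to leave the bakery: swing the steel hasp on its lid over until it lies flat over its staple, then pick up the hand scanner and hold it steady for a good second squarely facing the barcode label on the carrier's sloping front, with the nose about 7 cm from the middle of the label and the wide side of the nose along the label's long side. Finally stand the scanner upright, nose down, on the middle of its round charging pad, without dropping it, and leave the hasp closed and the other things on the bench where they are.

Things in the scene. Friction and masses are not known exactly. Their poses are not given: they have to be found in the camera images.
- carrier: plywood carrier fixed to the bench, 260 mm deep (its x), 280 mm wide (its y), 125 mm high. Origin at the centre of its underside; z up, -x is its front, which faces roughly to the robot's right. The front edge (x = -130 mm) is 50 mm high; from there a face rises at 35 degrees from level to the flat lid, 125 mm high, from x = -23 to +130 mm. The lid carries the hasp and the staple
- hasp (a joint): angle of the hasp: 0 = closed, lying flat on the lid over the staple; it grows as the hasp swings up and back, 1.57 = standing upright, stop at 2.2. Friction holds it where it is left (about 1 N at the tongue moves it)
- hasp_hinge (a point): a point on the axis of the hasp's hinge, 5 mm above the lid. The point turns with the strap: x along the hinge axis (the carrier's x), y along the strap towards the tongue (the carrier's +y when closed), z out of the face that is on top when closed. The steel strap is 90 mm long from the hinge, 28 mm wide, 4 mm thick, with a slot 36 to 62 mm from the hinge
- staple (a point): steel staple fixed on the lid, a loop of 5 mm wire, 19 mm long (the carrier's y), top 15 mm above the lid; the point is on the lid at its middle, 50 mm from the hinge. It comes up through the slot of the closed hasp
- hasp_tongue (a point): middle of the solid tongue of the strap, 78 mm from the hinge (the strap ends at 90 mm), mid-thickness; a good place to push. Axes as hasp_hinge
- label: paper barcode label, 50 mm (its x, up the slope) by 80 mm (its y, long side, level), flat on the carrier's sloping front. Origin at the middle of the label, z straight out of it: up and to the carrier's front, 35 degrees from vertical
- scanner: dark grey hand scanner, loose, standing on its wide nose, 132 mm tall, 0.18 kg. Origin at the middle of the nose's flat underside (the window); z up along the handle, y along the nose's wide side. Nose 44 (x) by 76 (y) mm, 18 mm high; then 36 by 60 mm up to 35 mm; then a straight handle 30 (x) by 44 (y) mm up to 130 mm: grip it across the 30 mm. It looks along -z
- scanner_spot (a point): the point that the scanner looks at: 70 mm straight ahead of the nose's window (on the scanner's -z); axes as the scanner. Bring it to the middle of the label
- pad: round black charging pad fixed to the bench, 140 mm across, 8 mm high. Origin at the centre of its underside, z up
- jar: bystander: glass jar with steel cap, 72 mm wide, 95 mm tall; origin at the centre of its underside
- tin: bystander: metal tin, 64 mm wide, 85 mm tall; origin at the centre of its underside
- bun: bystander: round bread roll, 92 mm wide, 51 mm tall; origin at the centre of its underside
- bowl: bystander: steel bowl, 110 mm wide, 45 mm tall; origin at the centre of its underside
- mug: bystander: white mug, 76 mm wide, 85 mm tall; origin at the centre of its underside
- scraper: bystander: dough scraper lying flat, 75 x 120 mm, 16 mm high; origin at the centre of its underside
- brush: bystander: pastry brush lying flat, about 180 mm long along its x, under 30 mm high; origin below its middle
Things that resemble listed ones, but are neither listed nor needed, are in the scene too. Leave any pink or purple look-alike of the scanner alone.

How it is judged:
By the outcome, as a careful person would: the job done as asked, in the order asked, and still so for the second after the job is handed in, with the robot touching nothing.
It also fails if it takes over 72 s, if anything falls off the work surface, if the arm or the gripper's body presses on something with over 40 N, if the wrist force passes 120 N, or if a joint passes its speed limit or range.

## Working session

There is one attempt and no reset: what is moved stays moved. The work goes in short steps, Python scripts to look and compute and a tool call to move; the robot and the scene stay as the last step left them, time stands still between calls to the robot, and variables do not carry over. Pictures are saved under pics/ and viewed, about 8 in all and at most 12, crops included, and the job is handed in when it is done.

Besides the shell and the picture viewer there is one more tool, called by a JSON object that holds its "op" and its "data". move_arm: Moves the arm, as the interface text tells. Its arguments: {"type":"object","properties":{"deltas":{"type":"array","items":{"type":"object","properties":{"x":{"type":"number"},"y":{"type":"number"},"z":{"type":"number"},"wx":{"type":"number"},"wy":{"type":"number"},"wz":{"type":"number"},"hand":{"type":"number"}}}},"grip_force":{"type":"number"}},"required":["deltas"]}

```bash
mkdir -p pics; ls; cat > h.py <<'E'
import numpy as np, cv2
from scipy.spatial.transform import Rotation as Ro
from cell import monitor, viewer, robot
def snap(n,f):
    p=viewer.camera_params(n); im=viewer.read_camera(n); cv2.imwrite('pics/'+f,im[:,:,::-1]); return p
def ray(p,u,v):
    K=np.array(p['camera_matrix']);R=np.array(p['R']);t=np.array(p['t'])
    a=np.array([(u-K[0,2])/K[0,0],(v-K[1,2])/K[1,1]]);b=a.copy()
    for _ in range(30): b=a/(1+p['k1']*(b@b))
    return -R.T@t, R.T@np.array([b[0],b[1],1])
def atz(p,u,v,z):
    c,d=ray(p,u,v); return c+d*(z-c[2])/d[2]
def proj(p,X):
    R=np.array(p['R']);K=np.array(p['camera_matrix'])
    c=np.atleast_2d(X)@R.T+np.array(p['t']);s=c[:,:2]/c[:,2:];s=s*(1+p['k1']*(s**2).sum(1,keepdims=True))
    return s@K[:2,:2].T+K[:2,2]
def rpy(a): return Ro.from_euler('xyz',a).as_matrix()
E
python3 - <<'E'
from h import *
a=snap('scene','s0.png');b=snap('top','t0.png')
print(monitor.observe());print(a);print(b)
E
```

```text
pics
{'time': 0.1, 'qpos': array([ 1.17598741e+00,  3.42644493e-01,  1.52493697e+00, -1.86610999e-05,
        1.27541377e+00, -1.45976435e-01]), 'qvel': array([ 4.40387285e-04, -1.93177753e-03, -1.76784820e-03,  5.37257542e-04,
       -2.47143539e-03, -9.16832242e-05]), 'joint_efforts': array([ 6.69792971e-04, -4.32007492e+01, -2.44694495e+01,  7.17927050e-02,
        5.25894540e-02, -5.30792715e-05]), 'tool_pos': array([0.12911896, 0.50848673, 0.22611351]), 'tool_rot': array([-3.14020240e+00, -1.86361139e-04,  2.89276548e+00]), 'contact_force': array([-0.24558369, -0.39130926,  0.01295779]), 'torque': array([-0.01960004, -0.02633056,  0.02543423]), 'opening': 0.0918227744615466}
{'camera_matrix': array([[461.50088967,   0.        , 317.01243815],
       [  0.        , 461.50088967, 203.59614728],
       [  0.        ,   0.        ,   1.        ]]), 'k1': -0.03188535909929568, 'R': array([[ 0.21179777,  0.97720006, -0.01489135],
       [ 0.6720501 , -0.15668865, -0.72373844],
       [-0.70957055,  0.14327846, -0.6899137 ]]), 't': array([-0.11383112, -0.33015218,  1.85248009])}
{'camera_matrix': array([[390.56576421,   0.        , 323.39571951],
       [  0.        , 390.56576421, 199.99238992],
       [  0.        ,   0.        ,   1.        ]]), 'k1': 0.010950046408342183, 'R': array([[-0.00542907, -0.99992183, -0.01126308],
       [-0.98152491,  0.00748272, -0.19118802],
       [ 0.19125735,  0.01001702, -0.98148881]]), 't': array([-0.00960252,  0.55937286,  1.07533945])}
```

```bash
python3 -c "
import cv2,numpy as np
a=cv2.imread('pics/s0.png');b=cv2.imread('pics/t0.png')
print(a.shape)"
```

```text
(400, 640, 3)
```

View pics/s0.png

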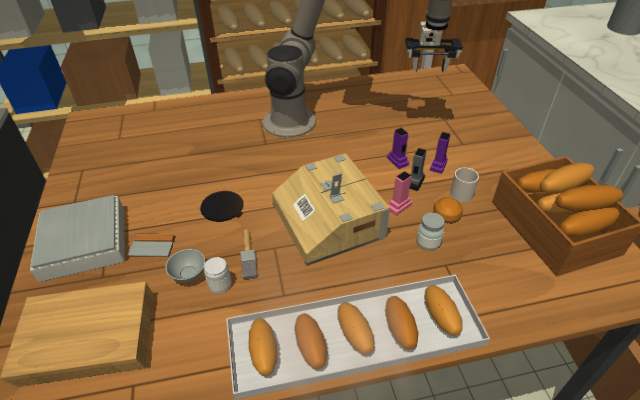

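View pics/t0.png

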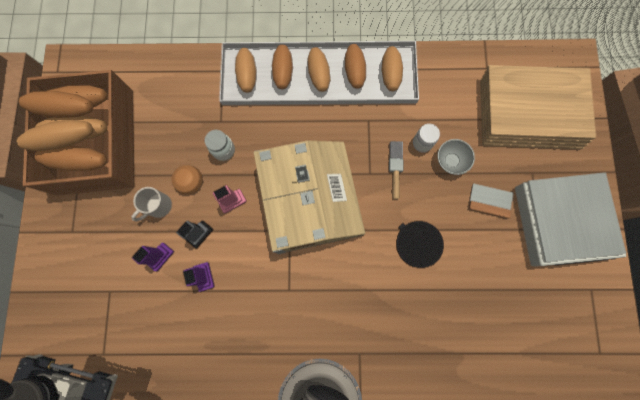

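Scene: carrier in the middle with its label at top (336,187), hasp upright at (302,173), staple at (308,198), pad at top (420,244). Scanner candidates in the top view: dark grey (195,233), pink (229,199), purple (153,257) and (198,277). Only the dark grey one fits. I'll enlarge it to confirm.

```bash
python3 - <<'E'
import cv2,numpy as np
a=cv2.imread('pics/s0.png');b=cv2.imread('pics/t0.png')
r=lambda i,x,y,w,h,s:cv2.resize(i[y:y+h,x:x+w],None,fx=s,fy=s,interpolation=cv2.INTER_CUBIC)
c=np.vstack([np.hstack([r(b,245,130,130,100,3),r(b,130,170,130,100,3)]),np.hstack([r(a,265,145,130,100,3),r(a,380,115,130,100,3)])])
cv2.imwrite('pics/c0.png',c);print(c.shape)
E
```

```text
(600, 780, 3)
```

View pics/c0.png

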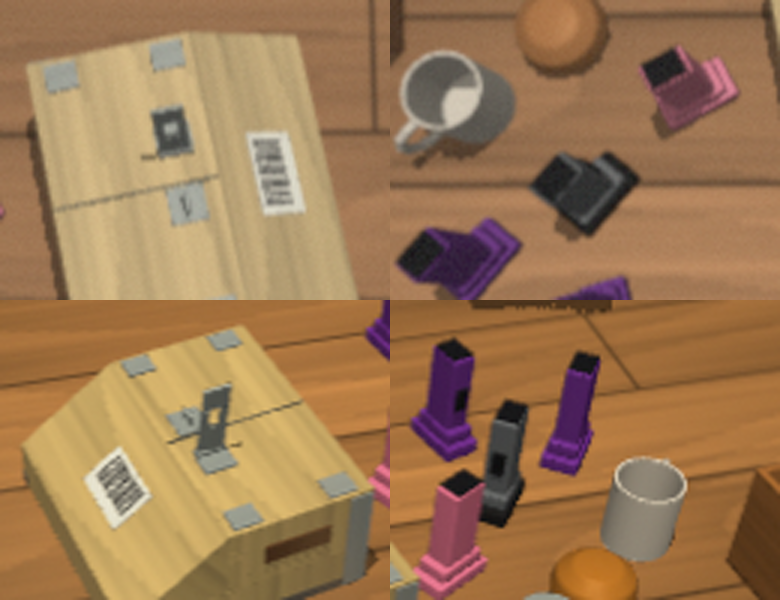

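Dark grey confirmed, with no pink or purple on it; crop pixels top ≈(585,190), scene ≈(505,460). Next I'll fit the carrier, label, staple, pad and scanner poses.

```bash
cat > fit.py <<'E'
from h import *
from scipy.optimize import least_squares
s=viewer.camera_params('scene');t=viewer.camera_params('top')
T=lambda x,y:(245+x/3,130+y/3); S=lambda x,y:(265+x/3,145+(y-300)/3)
T2=lambda x,y:(130+(x-390)/3,170+y/3); S2=lambda x,y:(380+(x-390)/3,115+(y-300)/3)
def w(q,P): c,n=np.cos(q[2]),np.sin(q[2]); P=np.atleast_2d(P); return np.c_[q[0]+c*P[:,0]-n*P[:,1],q[1]+n*P[:,0]+c*P[:,1],P[:,2]]
def fit(obs,q0,names=None):
    f=lambda q:np.concatenate([(proj(p,w(q,X))[0]-uv) for p,X,uv in obs])
    r=least_squares(f,q0,loss='soft_l1'); return r.x,f(r.x).reshape(-1,2)
def inv(q,X):
    X=X-np.array([q[0],q[1],0]);c,n=np.cos(q[2]),np.sin(q[2]);return np.array([c*X[0]+n*X[1],-n*X[0]+c*X[1],X[2]])
if __name__=='__main__':
    A,B,C,D,E_,F=[(.130,-.14,.125),(-.023,-.14,.125),(-.13,-.14,.05),(-.13,.14,.05),(-.023,.14,.125),(.13,.14,.125)]
    q,r=fit([(t,A,T(27,67)),(t,B,T(190,33)),(t,C,T(300,40)),(s,A,S(373,492)),(s,B,S(230,537)),(s,D,S(22,445)),(s,E_,S(110,370)),(s,F,S(243,325))],[.6,0,1.57])
    print('carrier',q.round(4));print(r.round(1).tolist())
    n=np.array([-np.sin(np.radians(35)),0,np.cos(np.radians(35))])
    R=Ro.from_euler('z',q[2]).as_matrix();nw=R@n;p0=w(q,B)[0]
    for p,cs in((t,[T(247,133),T(285,130),T(304,210),T(265,214)]),(s,[S(85,475),S(123,448),S(151,494),S(117,528)])):
        L=[]
        for u in cs:
            c,d=ray(p,*u);L.append(c+d*((p0-c)@nw)/(d@nw))
        L=np.array(L);print('label',L.mean(0).round(4),inv(q,L.mean(0)).round(4),np.linalg.norm(np.roll(L,-1,0)-L,axis=1).round(3))
    for p,u in((t,T(186,205)),(s,S(185,420))): X=atz(p,*u,.128);print('staple',X.round(4),inv(q,X).round(4))
    print('pad',atz(t,420,244,.008).round(4),atz(s,222,206,.008).round(4))
    # scanner handle top centre
    print('sc top',atz(t,*T2(560,180),.131).round(4),atz(s,*S2(512,414),.131).round(4))
    for u in((530,185),(553,152),(588,180),(565,208)):print(atz(t,*T2(*u),.13).round(4)[:2])
    print('nose');
    for u in((600,152),(638,182),(588,235)):print(atz(t,*T2(*u),.012).round(4)[:2])
    for q in((485,515),(505,523)):print(atz(s,*S2(*q),0.005).round(4)[:2])
E
python3 fit.py
```

```text
carrier [0.5734 0.024  1.7643]
[[-0.1, -1.4], [-0.4, -0.6], [-0.7, -1.3], [-0.3, -1.1], [-1.5, -0.1], [-0.6, -1.0], [0.3, -3.1], [-0.2, -0.4]]
label [ 0.5895 -0.0516  0.087 ] [-0.0773 -0.0012  0.087 ] [0.046 0.08  0.047 0.079]
label [ 0.591  -0.048   0.0893] [-0.074  -0.0034  0.0893] [0.049 0.072 0.047 0.083]
staple [0.5498 0.0303 0.128 ] [0.0107 0.022  0.128 ]
staple [0.5531 0.028  0.128 ] [0.0079 0.0191 0.128 ]
pad [ 0.4345 -0.2957  0.008 ] [ 0.4429 -0.2939  0.008 ]
sc top [0.4658 0.3498 0.131 ] [0.4739 0.3559 0.131 ]
[0.4617 0.3765]
[0.491  0.3579]
[0.4657 0.3253]
[0.4411 0.3442]
nose
[0.5076 0.3549]
[0.4774 0.3157]
[0.4257 0.3621]
[0.4903 0.3359]
[0.508  0.3528]
```

```bash
cat >> h.py <<'E'
def delta(goal,R,o=None):
    o=o or monitor.observe(); R0=rpy(o['tool_rot'])
    return ((R0.T@(np.array(goal)-o['tool_pos']))*1000).round(1), np.degrees(Ro.from_matrix(R0.T@R).as_rotvec()).round(2)
E
python3 - <<'E'
from fit import *
q=np.array([.5734,.024,1.7643]);cx=.0093
ex=w([0,0,q[2]],(1,0,0))[0];p0=w(q,(cx,0,0))[0]
for nm,p,us in(('tip s',s,[S(206,392),S(232,384)]),('base s',s,[S(203,448),S(225,443)]),('tip t',t,[T(152,112),T(187,108)]),('base t',t,[T(158,157),T(192,150)])):
    for u in us:
        c,d=ray(p,*u);X=c+d*((p0-c)@ex)/(d@ex);print(nm,inv(q,X).round(4))
# predicted strap outline for several angles
for a in (1.2,1.4,1.6,1.8,2.0,2.2):
    P=w(q,[(cx+sx*.014,-.0295+.09*np.cos(a),.13+.09*np.sin(a)) for sx in(-1,1)])
    ps=proj(s,P);pt=proj(t,P);print(a,((ps-[265,145])*3+[0,300]).round().tolist(),((pt-[245,130])*3).round().tolist())
for y in(-.04,-.06,-.09): print(w(q,(cx,y,0))[0].round(3))
o=monitor.observe()
print(delta(w(q,(cx,-.09,.30))[0],rpy([np.pi,0,3.335]),o))
E
```

```text
tip s [ 0.0093 -0.0257  0.1983]
tip s [ 0.0093 -0.0794  0.2489]
base s [ 0.0093 -0.0205  0.1228]
base s [ 0.0093 -0.0685  0.1692]
tip t [0.0093 0.0975 0.695 ]
tip t [0.0093 1.2006 4.4705]
base t [0.0093 0.1263 0.7326]
base t [9.30000e-03 3.88260e+00 1.55563e+01]
1.2 [[180.0, 365.0], [207.0, 358.0]] [[194.0, 159.0], [161.0, 166.0]]
1.4 [[187.0, 372.0], [215.0, 364.0]] [[190.0, 138.0], [157.0, 145.0]]
1.6 [[195.0, 382.0], [223.0, 374.0]] [[186.0, 117.0], [153.0, 124.0]]
1.8 [[203.0, 396.0], [231.0, 387.0]] [[182.0, 98.0], [149.0, 104.0]]
2.0 [[211.0, 411.0], [239.0, 403.0]] [[179.0, 81.0], [146.0, 87.0]]
2.2 [[218.0, 429.0], [246.0, 421.0]] [[176.0, 67.0], [144.0, 73.0]]
[0.611 0.041 0.   ]
[0.63  0.045 0.   ]
[0.66 0.05 0.  ]
(array([-627.3, -313.3,  -73.6]), array([ -0.08,  -0.03, -25.34]))
```

Hasp angle ≈1.7 rad; tip at carrier y≈-0.043, z≈0.22. I'll go behind it with the hand closed.

{"op": "move_arm", "data": {"deltas": [{"x":-0.03,"y":-0.015,"z":-0.05,"wz":-5,"hand":0},{"x":-0.627,"y":-0.313,"z":-0.09,"wz":-25.3,"hand":0},{"x":-0.627,"y":-0.313,"z":-0.09,"wz":-25.3,"hand":0},{"x":-0.627,"y":-0.313,"z":-0.09,"wz":-25.3,"hand":0},{"x":-0.627,"y":-0.313,"z":-0.09,"wz":-25.3,"hand":0},{"x":-0.627,"y":-0.313,"z":-0.09,"wz":-25.3,"hand":0},{"x":-0.627,"y":-0.313,"z":-0.09,"wz":-25.3,"hand":0},{"x":-0.627,"y":-0.313,"z":-0.09,"wz":-25.3,"hand":0}]}}

```text
schema error: expected keys x, y, z, wx, wy, wz, hand
```

```bash
python3 - <<'E'
from fit import *
q=np.array([.5734,.024,1.7643]);cx=.0093
print(delta(w(q,(cx,-.09,.30))[0],rpy([np.pi,0,3.335])))
E
```

```text
(array([-627.3, -313.3,  -73.6]), array([ -0.08,  -0.03, -25.34]))
```

All keys are required in every row.

{"op": "move_arm", "data": {"deltas": [{"x":-0.03,"y":-0.015,"z":-0.05,"wx":0,"wy":0,"wz":-5,"hand":0},{"x":-0.627,"y":-0.313,"z":-0.09,"wx":0,"wy":0,"wz":-25.3,"hand":0},{"x":-0.627,"y":-0.313,"z":-0.09,"wx":0,"wy":0,"wz":-25.3,"hand":0},{"x":-0.627,"y":-0.313,"z":-0.09,"wx":0,"wy":0,"wz":-25.3,"hand":0},{"x":-0.627,"y":-0.313,"z":-0.09,"wx":0,"wy":0,"wz":-25.3,"hand":0},{"x":-0.627,"y":-0.313,"z":-0.09,"wx":0,"wy":0,"wz":-25.3,"hand":0},{"x":-0.627,"y":-0.313,"z":-0.09,"wx":0,"wy":0,"wz":-25.3,"hand":0},{"x":-0.627,"y":-0.313,"z":-0.09,"wx":0,"wy":0,"wz":-25.3,"hand":0}]}}

```text
time: 1.1
tool_pos: [0.4751, 0.2104, 0.3019]
tool_rot: [3.141, -0.0, -2.949]
contact_force: [0.9, 1.3, -0.5]
opening: 0.0165
```

```bash
python3 - <<'E'
from fit import *
q=np.array([.5734,.024,1.7643]);cx=.0093
print(delta(w(q,(cx,-.09,.30))[0],rpy([np.pi,0,3.335])))
E
```

```text
(array([-150.8, -192.4,    1.8]), array([ 0.02, -0.02, -0.05]))
```

{"op": "move_arm", "data": {"deltas": [{"x":-0.151,"y":-0.192,"z":0,"wx":0,"wy":0,"wz":0,"hand":0},{"x":-0.151,"y":-0.192,"z":0,"wx":0,"wy":0,"wz":0,"hand":0},{"x":-0.151,"y":-0.192,"z":0,"wx":0,"wy":0,"wz":0,"hand":0},{"x":-0.151,"y":-0.192,"z":0,"wx":0,"wy":0,"wz":0,"hand":0},{"x":-0.151,"y":-0.192,"z":0,"wx":0,"wy":0,"wz":0,"hand":0}]}}

```text
time: 1.72
tool_pos: [0.6606, 0.049, 0.2989]
tool_rot: [3.141, -0.003, -2.953]
contact_force: [0.0, 0.6, -0.9]
opening: 0.0006
```

```bash
python3 - <<'E'
from fit import *
q=np.array([.5734,.024,1.7643]);cx=.0093
p=snap('wrist','w1.png');print(p)
print(delta(w(q,(cx,-.09,.18))[0],rpy([np.pi,0,3.335])))
print(proj(p,w(q,[(cx,.0205,.125),(cx,-.0295,.13),(-.0765,0,.0875),(-.023,.14,.125)])).round())
E
```

```text
{'camera_matrix': array([[325.20721015,   0.        , 323.93900174],
       [  0.        , 325.20721015, 197.30479798],
       [  0.        ,   0.        ,   1.        ]]), 'k1': -0.037976381994845154, 'R': array([[-1.88285760e-01,  9.82114205e-01, -4.01873409e-04],
       [ 9.36749467e-01,  1.79711569e-01,  3.00340121e-01],
       [ 2.95040520e-01,  5.61733133e-02, -9.53832087e-01]]), 't': array([ 0.07593482, -0.6870533 ,  0.26186334])}
(array([ -0.8,  -0.8, 119.8]), array([ 0.06, -0.18, -0.19]))
[[325.  63.]
 [325. 117.]
 [245.  87.]
 [287. -83.]]
```

View pics/w1.png

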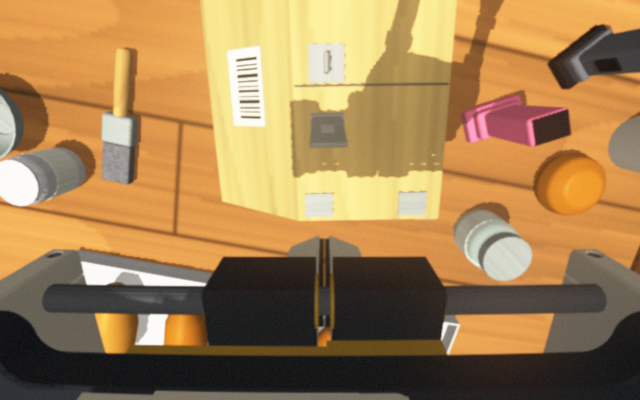

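Staple at (327,62), predicted (325,63); label at (246,86), predicted (245,87). The carrier fit holds. Now I'll push the hasp over.

{"op": "move_arm", "data": {"deltas": [{"x":0,"y":0,"z":0.05,"wx":0,"wy":0,"wz":0,"hand":0},{"x":0,"y":0,"z":0.1,"wx":0,"wy":0,"wz":0,"hand":0},{"x":0.005,"y":0,"z":0.118,"wx":0,"wy":0,"wz":0,"hand":0},{"x":0.03,"y":0,"z":0.118,"wx":0,"wy":0,"wz":0,"hand":0},{"x":0.045,"y":0,"z":0.118,"wx":0,"wy":0,"wz":0,"hand":0},{"x":0.06,"y":0,"z":0.118,"wx":0,"wy":0,"wz":0,"hand":0},{"x":0.08,"y":0,"z":0.118,"wx":0,"wy":0,"wz":0,"hand":0},{"x":0.1,"y":0,"z":0.118,"wx":0,"wy":0,"wz":0,"hand":0}]}}

```text
time: 2.78
tool_pos: [0.5594, 0.0347, 0.1846]
tool_rot: [3.141, 0.001, -2.947]
contact_force: [0.5, -0.1, 0.8]
opening: 0.0003
```

{"op": "move_arm", "data": {"deltas": [{"x":0.015,"y":0,"z":0.01,"wx":0,"wy":0,"wz":0,"hand":0},{"x":0.026,"y":0,"z":0.022,"wx":0,"wy":0,"wz":0,"hand":0},{"x":0.034,"y":0,"z":0.034,"wx":0,"wy":0,"wz":0,"hand":0},{"x":0.0385,"y":0,"z":0.044,"wx":0,"wy":0,"wz":0,"hand":0},{"x":0.0385,"y":0,"z":0.048,"wx":0,"wy":0,"wz":0,"hand":0},{"x":0.0385,"y":0,"z":0.05,"wx":0,"wy":0,"wz":0,"hand":0}]}}

```text
time: 3.52
tool_pos: [0.5231, 0.0263, 0.1341]
tool_rot: [3.142, 0.0, -2.948]
contact_force: [-0.2, 0.5, 0.5]
opening: 0.0004
```

{"op": "move_arm", "data": {"deltas": [{"x":0,"y":0,"z":0.002,"wx":0,"wy":0,"wz":0,"hand":0},{"x":0,"y":0,"z":0.004,"wx":0,"wy":0,"wz":0,"hand":0},{"x":0,"y":0,"z":0.004,"wx":0,"wy":0,"wz":0,"hand":0}]}}

```text
time: 3.9
tool_pos: [0.5234, 0.0261, 0.1318]
tool_rot: [-3.141, 0.002, -2.949]
contact_force: [-4.5, 0.0, 14.3]
opening: 0.0007
```

```bash
python3 - <<'E'
from h import *
print(monitor.observe()['tool_pos'],monitor.observe()['contact_force'])
E
```

```text
[0.52340757 0.02605465 0.13183662] [-4.54249378e+00  1.09445904e-02  1.43036210e+01]
```

Contact at z=0.1318 (strap top closed = 0.132), 14 N: the hasp is flat. Lifting off and going to look at the scanner from above.

```bash
python3 - <<'E'
from h import *
print(delta([.52,.305,.32],rpy([np.pi,0,np.radians(138)])))
E
```

```text
(array([ -50.5,  274.4, -188.2]), array([3.000e-02, 1.100e-01, 5.305e+01]))
```

{"op": "move_arm", "data": {"deltas": [{"x":0,"y":0,"z":-0.03,"wx":0,"wy":0,"wz":0,"hand":0},{"x":0,"y":0,"z":-0.09,"wx":0,"wy":0,"wz":0,"hand":0},{"x":0,"y":0,"z":-0.15,"wx":0,"wy":0,"wz":0,"hand":0}]}}

```text
time: 4.28
tool_pos: [0.5228, 0.026, 0.2816]
tool_rot: [3.141, -0.0, -2.949]
contact_force: [1.5, 0.2, 0.3]
opening: 0.0001
```

{"op": "move_arm", "data": {"deltas": [{"x":-0.05,"y":0.274,"z":-0.04,"wx":0,"wy":0,"wz":53,"hand":1},{"x":-0.05,"y":0.274,"z":-0.04,"wx":0,"wy":0,"wz":53,"hand":1},{"x":-0.05,"y":0.274,"z":-0.04,"wx":0,"wy":0,"wz":53,"hand":1},{"x":-0.05,"y":0.274,"z":-0.04,"wx":0,"wy":0,"wz":53,"hand":1},{"x":-0.05,"y":0.274,"z":-0.04,"wx":0,"wy":0,"wz":53,"hand":1},{"x":-0.05,"y":0.274,"z":-0.04,"wx":0,"wy":0,"wz":53,"hand":1},{"x":-0.05,"y":0.274,"z":-0.04,"wx":0,"wy":0,"wz":53,"hand":1}]}}

```text
time: 5.15
tool_pos: [0.5194, 0.3051, 0.3197]
tool_rot: [-3.141, -0.0, 2.411]
contact_force: [1.2, 0.0, -0.2]
opening: 0.0655
```

```bash
python3 - <<'E'
from h import *
p=snap('wrist','w2.png');np.save('p2.npy',p,allow_pickle=True);print(monitor.observe()['tool_pos'],monitor.observe()['tool_rot'])
snap('scene','s2.png')
a=cv2.imread('pics/w2.png');b=cv2.imread('pics/s2.png')[145:245,265:395]
b=cv2.resize(b,None,fx=2,fy=2,interpolation=cv2.INTER_CUBIC)
a2=cv2.resize(a,(800,500));c=np.zeros((600,800,3),np.uint8);c[:400,:640]=a;c[400:600,:260]=b;cv2.imwrite('pics/v2.png',c)
E
```

```text
[0.51954018 0.30444906 0.31982408] [-3.14133990e+00 -1.51512782e-05  2.41067831e+00]
```

View pics/v2.png

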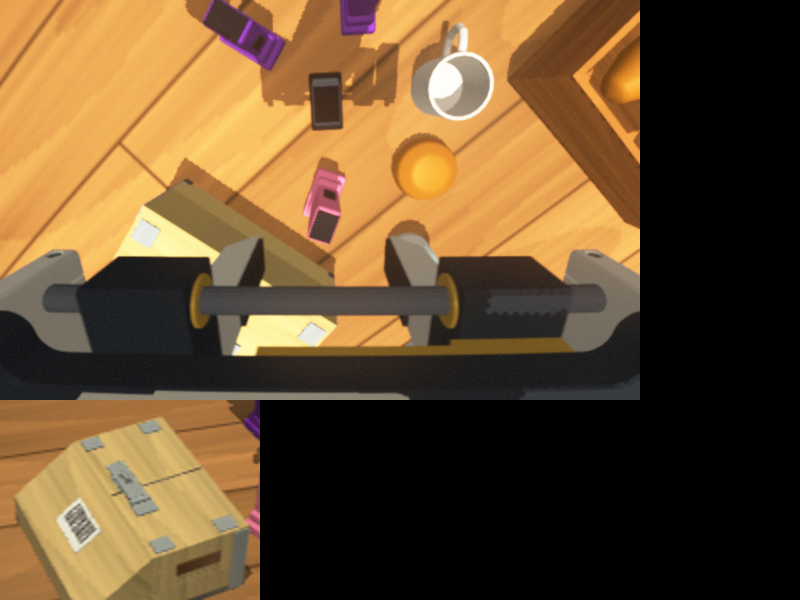

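The scene crop shows the hasp lying closed over the staple. The wrist view has the scanner at (326,101), its long side along the image vertical (tool x), so jaw yaw 138° is right. Enlarging for precision.

```bash
python3 - <<'E'
import cv2
a=cv2.imread('pics/w2.png')[55:155,270:400];cv2.imwrite('pics/c2.png',cv2.resize(a,None,fx=6,fy=6,interpolation=cv2.INTER_CUBIC))
E
```

```text
(no output)
```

View pics/c2.png

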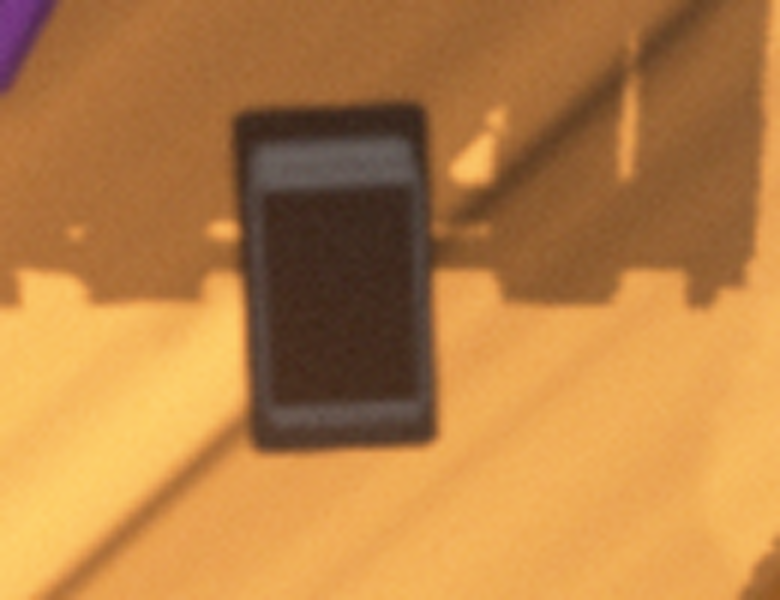

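```bash
python3 - <<'E'
from fit import *
p=np.load('p2.npy',allow_pickle=True).item()
W=lambda x,y:(270+x/6,55+y/6)
top=[W(263,192),W(412,185),W(420,400),W(270,405)];nose=[W(237,115),W(422,105),W(437,440),W(255,447)]
for us,z in((top,.131),(nose,.018)):
    P=np.array([atz(p,*u,z) for u in us]);print(P.mean(0).round(4),np.linalg.norm(np.roll(P,-1,0)-P,axis=1).round(4))
    for a,b in((0,3),(1,2)): d=P[a]-P[b];print(np.degrees(np.arctan2(d[1],d[0])).round(1))
E
```

```text
[0.4681 0.3559 0.131 ] [0.0251 0.0356 0.026  0.0353]
139.7
141.2
[0.4681 0.3562 0.018 ] [0.041  0.0733 0.0422 0.0727]
140.8
141.7
```

```bash
python3 - <<'E'
from h import *
print(delta([.468,.356,.081],rpy([np.pi,0,np.radians(141)])))
E
```

```text
(array([ 73.1,   4.2, 238.9]), array([-0.01, -0.  , -2.92]))
```

{"op": "move_arm", "data": {"deltas": [{"x":0.05,"y":0.003,"z":0.0,"wx":0,"wy":0,"wz":-2.9,"hand":0.65},{"x":0.073,"y":0.004,"z":0.04,"wx":0,"wy":0,"wz":-2.9,"hand":0.65},{"x":0.073,"y":0.004,"z":0.08,"wx":0,"wy":0,"wz":-2.9,"hand":0.65},{"x":0.073,"y":0.004,"z":0.12,"wx":0,"wy":0,"wz":-2.9,"hand":0.65},{"x":0.073,"y":0.004,"z":0.16,"wx":0,"wy":0,"wz":-2.9,"hand":0.65},{"x":0.073,"y":0.004,"z":0.2,"wx":0,"wy":0,"wz":-2.9,"hand":0.65},{"x":0.073,"y":0.004,"z":0.239,"wx":0,"wy":0,"wz":-2.9,"hand":0.65},{"x":0.073,"y":0.004,"z":0.239,"wx":0,"wy":0,"wz":-2.9,"hand":0.65}]}}

```text
time: 6.25
tool_pos: [0.4665, 0.3545, 0.0785]
tool_rot: [-3.136, -0.002, 2.459]
contact_force: [-0.3, -0.8, 0.4]
opening: 0.0596
```

{"op": "move_arm", "data": {"deltas": [{"x":0,"y":0,"z":0,"wx":0,"wy":0,"wz":0,"hand":0.2},{"x":0,"y":0,"z":0,"wx":0,"wy":0,"wz":0,"hand":0.1},{"x":0,"y":0,"z":0,"wx":0,"wy":0,"wz":0,"hand":0},{"x":0,"y":0,"z":0,"wx":0,"wy":0,"wz":0,"hand":0}], "grip_force": 30}}

```text
time: 6.75
tool_pos: [0.4682, 0.3565, 0.0819]
tool_rot: [3.14, 0.001, 2.46]
contact_force: [-0.4, -0.7, 4.8]
opening: 0.0297
```

Gripped at 29.7 mm. Computing the lift and scan poses.

```bash
cat > scan.py <<'E'
from fit import *
q=np.array([.5734,.024,1.7643])
cy=w([0,0,q[2]],(0,1,0))[0]; a=np.radians(35)
nw=w([0,0,q[2]],(-np.sin(a),0,np.cos(a)))[0]; L=w(q,(-.076,-.001,.0878))[0]
Rs=np.c_[cy,np.cross(-nw,cy),-nw]
E
python3 - <<'E'
from scan import *
o=monitor.observe();o['tool_pos']=o['tool_pos']+[0,0,.23]
print(L,nw,delta(L+nw*.27,Rs,o),L+nw*.27)
E
```

```text
[ 0.58899601 -0.05038928  0.0878    ] [ 0.1102978  -0.5628715   0.81915204] (array([-469. , -339.2,    2.7]), array([-32.65,  15.36, -48.5 ])) [ 0.61877642 -0.20236458  0.30897105]
```

{"op": "move_arm", "data": {"deltas": [{"x":0,"y":0,"z":-0.02,"wx":0,"wy":0,"wz":0,"hand":0},{"x":0,"y":0,"z":-0.06,"wx":0,"wy":0,"wz":0,"hand":0},{"x":0,"y":0,"z":-0.11,"wx":0,"wy":0,"wz":0,"hand":0},{"x":0,"y":0,"z":-0.17,"wx":0,"wy":0,"wz":0,"hand":0},{"x":0,"y":0,"z":-0.22,"wx":0,"wy":0,"wz":0,"hand":0},{"x":0,"y":0,"z":-0.23,"wx":0,"wy":0,"wz":0,"hand":0}]}}

```text
time: 7.5
tool_pos: [0.4687, 0.3569, 0.315]
tool_rot: [3.135, 0.002, 2.46]
contact_force: [0.3, 0.3, -3.0]
opening: 0.0297
```

```bash
python3 - <<'E'
from scan import *
print(delta(L+nw*.27,Rs))
E
```

```text
(array([-468.8, -339.9,    4.9]), array([-32.42,  15.58, -48.42]))
```

{"op": "move_arm", "data": {"deltas": [{"x":-0.03,"y":-0.02,"z":0,"wx":-2,"wy":1,"wz":-4,"hand":0},{"x":-0.075,"y":-0.055,"z":0,"wx":-6,"wy":3,"wz":-9,"hand":0},{"x":-0.12,"y":-0.09,"z":0,"wx":-10,"wy":5,"wz":-15,"hand":0},{"x":-0.165,"y":-0.122,"z":0,"wx":-14,"wy":7,"wz":-21,"hand":0},{"x":-0.21,"y":-0.154,"z":0,"wx":-18,"wy":9,"wz":-27,"hand":0},{"x":-0.255,"y":-0.187,"z":0,"wx":-22,"wy":11,"wz":-33,"hand":0},{"x":-0.3,"y":-0.22,"z":0,"wx":-26,"wy":12.5,"wz":-39,"hand":0},{"x":-0.345,"y":-0.252,"z":0,"wx":-30,"wy":14.4,"wz":-44.8,"hand":0}]}}

```text
time: 8.5
tool_pos: [0.5768, -0.0587, 0.3098]
tool_rot: [2.573, -0.025, -3.01]
contact_force: [1.3, 0.9, -0.7]
opening: 0.0296
```

```bash
python3 - <<'E'
from scan import *
print(delta(L+nw*.27,Rs), monitor.observe()['qpos'].round(2))
E
```

```text
(array([ -22.8, -124.8,  -79.5]), array([-2.38,  0.8 , -3.73])) [-0.48  0.56  1.09  0.46  1.83 -2.13]
```

{"op": "move_arm", "data": {"deltas": [{"x":-0.01,"y":-0.05,"z":-0.032,"wx":-2.4,"wy":0.8,"wz":-3.7,"hand":0},{"x":-0.018,"y":-0.1,"z":-0.064,"wx":-2.4,"wy":0.8,"wz":-3.7,"hand":0},{"x":-0.023,"y":-0.125,"z":-0.0795,"wx":-2.4,"wy":0.8,"wz":-3.7,"hand":0},{"x":-0.023,"y":-0.125,"z":-0.0795,"wx":-2.4,"wy":0.8,"wz":-3.7,"hand":0},{"x":-0.023,"y":-0.125,"z":-0.0795,"wx":-2.4,"wy":0.8,"wz":-3.7,"hand":0}]}}

```text
time: 9.12
tool_pos: [0.6188, -0.1999, 0.3095]
tool_rot: [2.532, -0.002, -2.95]
contact_force: [0.1, 0.2, -1.4]
opening: 0.03
```

```bash
python3 - <<'E'
from scan import *
print(delta(L+nw*.152,Rs), monitor.observe()['qpos'].round(2))
p=snap('wrist','w3.png')
# predicted label corners & scanner nose corners
Lc=[L+ u*.04*cy+v*.025*np.cross(cy,nw) for u,v in((1,1),(1,-1),(-1,-1),(-1,1))]
o=monitor.observe();R=rpy(o['tool_rot'])
N=[o['tool_pos']+R@[u*.038,v*.022,.082] for u,v in((1,1),(1,-1),(-1,-1),(-1,1))]
im=cv2.imread('pics/w3.png')
for P,c in((Lc,(0,0,255)),(N,(255,0,0))): cv2.polylines(im,[proj(p,np.array(P)).round().astype(int)],True,c,1)
cv2.imwrite('pics/v3.png',im)
E
```

```text
(array([  0.5,  -2.1, 117.1]), array([-0.07, -0.01, -0.16])) [-0.63  0.82  0.63  0.47  2.11 -2.23]
```

View pics/v3.png

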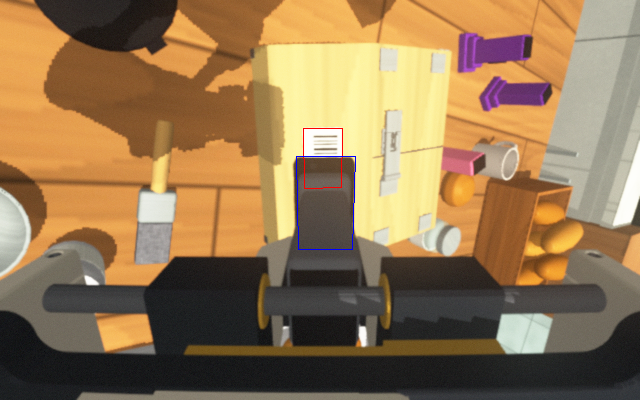

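The label outline matches and the scanner's nose outline sits on the prediction; the hasp is closed at (392,150). I'll move in along the normal and hold.

{"op": "move_arm", "data": {"deltas": [{"x":0.0005,"y":-0.002,"z":0.03,"wx":0,"wy":0,"wz":-0.1,"hand":0},{"x":0.0005,"y":-0.002,"z":0.06,"wx":0,"wy":0,"wz":-0.1,"hand":0},{"x":0.0005,"y":-0.002,"z":0.085,"wx":0,"wy":0,"wz":-0.1,"hand":0},{"x":0.0005,"y":-0.002,"z":0.105,"wx":0,"wy":0,"wz":-0.1,"hand":0},{"x":0.0005,"y":-0.002,"z":0.117,"wx":0,"wy":0,"wz":-0.1,"hand":0},{"x":0.0005,"y":-0.002,"z":0.117,"wx":0,"wy":0,"wz":-0.1,"hand":0},{"x":0.0005,"y":-0.002,"z":0.117,"wx":0,"wy":0,"wz":-0.1,"hand":0},{"x":0.0005,"y":-0.002,"z":0.117,"wx":0,"wy":0,"wz":-0.1,"hand":0}]}}

```text
time: 10.18
tool_pos: [0.6064, -0.1374, 0.214]
tool_rot: [2.535, 0.002, -2.95]
contact_force: [-0.8, 0.1, -2.4]
opening: 0.03
```

```bash
python3 - <<'E'
from scan import *
print(delta(L+nw*.152,Rs))
snap('scene','s3.png');snap('wrist','w3b.png');print(delta(L+nw*.152,Rs))
a=cv2.imread('pics/s3.png')[120:260,200:400];b=cv2.imread('pics/w3b.png')[60:300,180:480]
c=np.vstack([cv2.resize(a,(640,448)[:2])[:,:],np.zeros((1,640,3),np.uint8)]);cv2.imwrite('pics/v4.png',c)
E
```

```text
(array([0.3, 0.2, 2.3]), array([-0.23,  0.14, -0.02]))
(array([0.2, 0.3, 1.9]), array([-0.2 ,  0.11, -0.03]))
```

View pics/v4.png

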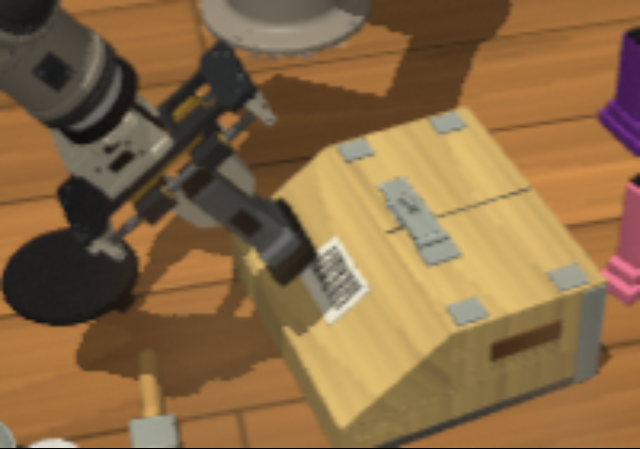

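The scanner faces the label squarely and the hasp is flat. 2 mm closer, then hold.

{"op": "move_arm", "data": {"deltas": [{"x":0,"y":0,"z":0.002,"wx":0,"wy":0,"wz":0,"hand":0},{"x":0,"y":0,"z":0.002,"wx":0,"wy":0,"wz":0,"hand":0},{"x":0,"y":0,"z":0.002,"wx":0,"wy":0,"wz":0,"hand":0},{"x":0,"y":0,"z":0.002,"wx":0,"wy":0,"wz":0,"hand":0},{"x":0,"y":0,"z":0.002,"wx":0,"wy":0,"wz":0,"hand":0},{"x":0,"y":0,"z":0.002,"wx":0,"wy":0,"wz":0,"hand":0},{"x":0,"y":0,"z":0.002,"wx":0,"wy":0,"wz":0,"hand":0},{"x":0,"y":0,"z":0.002,"wx":0,"wy":0,"wz":0,"hand":0}]}}

```text
time: 11.28
tool_pos: [0.6059, -0.1357, 0.2118]
tool_rot: [2.534, 0.001, -2.949]
contact_force: [0.5, 0.1, -1.6]
opening: 0.0299
```

{"op": "move_arm", "data": {"deltas": [{"x":0,"y":0,"z":0,"wx":0,"wy":0,"wz":0,"hand":0},{"x":0,"y":0,"z":0,"wx":0,"wy":0,"wz":0,"hand":0},{"x":0,"y":0,"z":0,"wx":0,"wy":0,"wz":0,"hand":0},{"x":0,"y":0,"z":0,"wx":0,"wy":0,"wz":0,"hand":0},{"x":0,"y":0,"z":0,"wx":0,"wy":0,"wz":0,"hand":0},{"x":0,"y":0,"z":0,"wx":0,"wy":0,"wz":0,"hand":0},{"x":0,"y":0,"z":0,"wx":0,"wy":0,"wz":0,"hand":0},{"x":0,"y":0,"z":0,"wx":0,"wy":0,"wz":0,"hand":0}]}}

```text
time: 12.28
tool_pos: [0.6059, -0.1357, 0.2118]
tool_rot: [2.534, 0.001, -2.949]
contact_force: [0.0, -0.3, -2.0]
opening: 0.0298
```

```bash
python3 - <<'E'
from scan import *
print(delta(L+nw*.152,Rs));o=monitor.observe();print(o['tool_pos'])
# pad centre by segmentation: dark blob contour
import cv2
for f,p,(x0,y0,x1,y1) in(('t0',t,(380,205,460,285)),('s0',s,(190,180,255,230))):
    im=cv2.imread(f'pics/{f}.png');m=np.zeros(im.shape[:2],np.uint8);m[y0:y1,x0:x1]=(im[y0:y1,x0:x1].max(2)<45)*255
    C=max(cv2.findContours(m,0,2)[0],key=cv2.contourArea)[:,0]
    P=np.array([atz(p,*u,.008)[:2] for u in C.astype(float)])
    r=least_squares(lambda v:np.hypot(P[:,0]-v[0],P[:,1]-v[1])-v[2],[.437,-.295,.07],loss='soft_l1',f_scale=.002).x;print(f,r.round(4))
o['tool_pos']=o['tool_pos']+nw*.12
for ps in(np.radians([-169,-180,150,120])):
    print(delta([.438,-.295,.16],rpy([np.pi,0,ps]),o))
E
```

```text
(array([ 0.1,  0.1, -0.6]), array([-0.17,  0.07, -0.03]))
[ 0.60585871 -0.13568872  0.21179847]
t0 [ 0.4347 -0.2937  0.0648]
s0 [ 0.4419 -0.2969  0.0664]
(array([ 195.4, -131.2,   91.4]), array([3.483e+01, 4.000e-02, 3.000e-02]))
(array([ 195.4, -131.2,   91.4]), array([34.72, -3.31, 10.69]))
(array([ 195.4, -131.2,   91.4]), array([ 33.33, -12.42,  39.74]))
(array([ 195.4, -131.2,   91.4]), array([ 30.23, -21.51,  68.72]))
```

The scan was held about 1.9 s, within 1 mm. Next: retreat, stand the scanner upright, and look at the pad, whose two estimates differ by 7 mm.

{"op": "move_arm", "data": {"deltas": [{"x":0,"y":0,"z":-0.03,"wx":0,"wy":0,"wz":0,"hand":0},{"x":0,"y":0,"z":-0.07,"wx":0,"wy":0,"wz":0,"hand":0},{"x":0,"y":0,"z":-0.11,"wx":0,"wy":0,"wz":0,"hand":0},{"x":0,"y":0,"z":-0.13,"wx":0,"wy":0,"wz":0,"hand":0}]}}

```text
time: 12.78
tool_pos: [0.6201, -0.2098, 0.3203]
tool_rot: [2.536, 0.003, -2.95]
contact_force: [0.5, 0.4, -1.7]
opening: 0.0302
```

```bash
python3 - <<'E'
from scan import *
print(delta([.54,-.275,.24],rpy([np.pi,0,np.radians(-169)])))
E
```

```text
(array([ 91.3, -85.6,  38.1]), array([3.47e+01, 1.60e-01, 3.00e-02]))
```

{"op": "move_arm", "data": {"deltas": [{"x":0.02,"y":-0.02,"z":0.005,"wx":7,"wy":0,"wz":0,"hand":0},{"x":0.045,"y":-0.043,"z":0.017,"wx":16,"wy":0,"wz":0,"hand":0},{"x":0.068,"y":-0.065,"z":0.028,"wx":25,"wy":0,"wz":0,"hand":0},{"x":0.091,"y":-0.0856,"z":0.038,"wx":34.7,"wy":0.1,"wz":0,"hand":0},{"x":0.091,"y":-0.0856,"z":0.038,"wx":34.7,"wy":0.1,"wz":0,"hand":0},{"x":0.091,"y":-0.0856,"z":0.038,"wx":34.7,"wy":0.1,"wz":0,"hand":0}]}}

```text
time: 13.52
tool_pos: [0.5413, -0.2739, 0.2398]
tool_rot: [3.139, 0.001, -2.949]
contact_force: [0.5, -0.2, -2.0]
opening: 0.0299
```

```bash
python3 - <<'E'
from scan import *
p=snap('wrist','w5.png');np.save('p5.npy',p,allow_pickle=True)
o=monitor.observe();print(o['tool_pos'],o['tool_rot'])
im=cv2.imread('pics/w5.png')
R=rpy(o['tool_rot']);th=np.linspace(0,6.28,60)
N=[o['tool_pos']+R@[u*.038,v*.022,.082] for u,v in((1,1),(1,-1),(-1,-1),(-1,1))]
C=[(.438+.07*np.cos(a_),-.295+.07*np.sin(a_),.008) for a_ in th]
for P,c in((C,(0,0,255)),(N,(255,0,0))): cv2.polylines(im,[proj(p,np.array(P)).round().astype(int)],True,c,1)
cv2.imwrite('pics/v5.png',im)
E
```

```text
[ 0.54161726 -0.274415    0.23976121] [ 3.13964532e+00  1.79441124e-03 -2.94925145e+00]
```

View pics/v5.png

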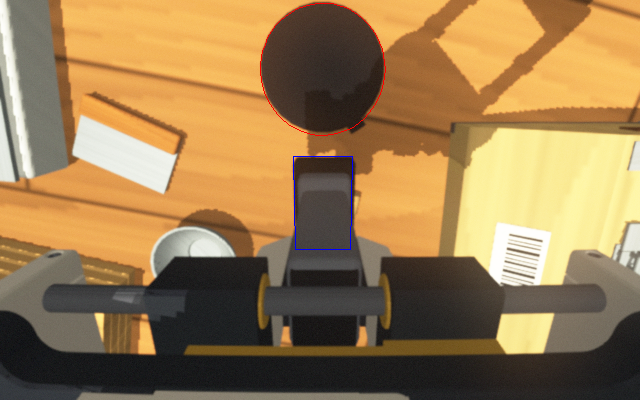

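The pad outline at radius 70 mm, centred (0.438,-0.295), fits the image (centre ≈(322,68)); the scanner is upright in the hand. Moving over it and lowering.

```bash
python3 - <<'E'
from scan import *
print(delta([.438,-.295,.095],rpy([np.pi,0,np.radians(-169)])))
E
```

```text
(array([105.9,  -0.7, 144.6]), array([0.11, 0.1 , 0.02]))
```

{"op": "move_arm", "data": {"deltas": [{"x":0.03,"y":0,"z":0,"wx":0.1,"wy":0.1,"wz":0,"hand":0},{"x":0.07,"y":-0.0005,"z":0.02,"wx":0.1,"wy":0.1,"wz":0,"hand":0},{"x":0.1,"y":-0.0005,"z":0.05,"wx":0.1,"wy":0.1,"wz":0,"hand":0},{"x":0.106,"y":-0.0005,"z":0.085,"wx":0.1,"wy":0.1,"wz":0,"hand":0},{"x":0.106,"y":-0.0005,"z":0.115,"wx":0.1,"wy":0.1,"wz":0,"hand":0},{"x":0.106,"y":-0.0005,"z":0.135,"wx":0.1,"wy":0.1,"wz":0,"hand":0},{"x":0.106,"y":-0.0005,"z":0.1425,"wx":0.1,"wy":0.1,"wz":0,"hand":0},{"x":0.106,"y":-0.0005,"z":0.1425,"wx":0.1,"wy":0.1,"wz":0,"hand":0}]}}

```text
time: 14.58
tool_pos: [0.4367, -0.295, 0.0961]
tool_rot: [3.141, -0.002, -2.949]
contact_force: [-0.5, 0.1, -2.4]
opening: 0.0299
```

{"op": "move_arm", "data": {"deltas": [{"x":0,"y":0,"z":0.002,"wx":0,"wy":0,"wz":0,"hand":0},{"x":0,"y":0,"z":0.004,"wx":0,"wy":0,"wz":0,"hand":0},{"x":0,"y":0,"z":0.004,"wx":0,"wy":0,"wz":0,"hand":0},{"x":0,"y":0,"z":0.004,"wx":0,"wy":0,"wz":0,"hand":0}]}}

```text
time: 15.08
tool_pos: [0.4359, -0.2942, 0.0922]
tool_rot: [3.141, -0.002, -2.949]
contact_force: [0.0, -0.1, -1.6]
opening: 0.03
```

{"op": "move_arm", "data": {"deltas": [{"x":-0.002,"y":0,"z":0.001,"wx":0,"wy":0,"wz":0,"hand":0},{"x":-0.002,"y":0,"z":0.002,"wx":0,"wy":0,"wz":0,"hand":0},{"x":-0.002,"y":0,"z":0.003,"wx":0,"wy":0,"wz":0,"hand":0},{"x":-0.002,"y":0,"z":0.003,"wx":0,"wy":0,"wz":0,"hand":0}]}}

```text
time: 15.58
tool_pos: [0.438, -0.2938, 0.0899]
tool_rot: [-3.142, -0.002, -2.949]
contact_force: [-1.8, 2.6, 7.6]
opening: 0.0299
```

Contact (7.6 N) at the expected height, so I release slowly and rise.

{"op": "move_arm", "data": {"deltas": [{"x":0,"y":0,"z":-0.0005,"wx":0,"wy":0,"wz":0,"hand":0.3},{"x":0,"y":0,"z":-0.0005,"wx":0,"wy":0,"wz":0,"hand":0.37},{"x":0,"y":0,"z":-0.0005,"wx":0,"wy":0,"wz":0,"hand":0.5},{"x":0,"y":0,"z":-0.0005,"wx":0,"wy":0,"wz":0,"hand":0.7},{"x":0,"y":0,"z":-0.0005,"wx":0,"wy":0,"wz":0,"hand":0.7}]}}

```text
time: 16.2
tool_pos: [0.4378, -0.2938, 0.0893]
tool_rot: [3.141, -0.003, -2.949]
contact_force: [-0.2, 0.1, 0.5]
opening: 0.0595
```

{"op": "move_arm", "data": {"deltas": [{"x":0,"y":0,"z":-0.02,"wx":0,"wy":0,"wz":0,"hand":0.7},{"x":0,"y":0,"z":-0.05,"wx":0,"wy":0,"wz":0,"hand":0.7},{"x":0,"y":0,"z":-0.1,"wx":0,"wy":0,"wz":0,"hand":0.7},{"x":0,"y":0,"z":-0.15,"wx":0,"wy":0,"wz":0,"hand":0.7},{"x":-0.05,"y":0,"z":-0.2,"wx":0,"wy":0,"wz":0,"hand":0.7},{"x":-0.09,"y":0,"z":-0.2,"wx":0,"wy":0,"wz":0,"hand":0.7},{"x":-0.09,"y":0,"z":-0.2,"wx":0,"wy":0,"wz":0,"hand":0.7}]}}

```text
time: 17.08
tool_pos: [0.5289, -0.2757, 0.2891]
tool_rot: [3.142, -0.001, -2.946]
contact_force: [-0.4, 0.4, 0.5]
opening: 0.0644
```

```bash
python3 - <<'E'
from scan import *
p=snap('wrist','w6.png');ps=snap('scene','s6.png')
im=cv2.imread('pics/w6.png');th=np.linspace(0,6.28,60)
C=[(.438+.07*np.cos(a_),-.295+.07*np.sin(a_),.008) for a_ in th]
y=np.radians(-169);N=w([.438,-.294,y],[(u*.038,v*.022,.026) for u,v in((1,1),(1,-1),(-1,-1),(-1,1))])
for P,c in((C,(0,0,255)),(N,(255,0,0))): cv2.polylines(im,[proj(p,np.array(P)).round().astype(int)],True,c,1)
b=cv2.imread('pics/s6.png')[90:340,120:520]
c=np.hstack([cv2.resize(im,(480,300)),cv2.resize(b,(320,200))[:, :] if 0 else np.zeros((300,320,3),np.uint8)])
c=np.zeros((600,800,3),np.uint8);c[:300,:480]=cv2.resize(im,(480,300));c[300:,:480]=cv2.resize(b,(480,300));cv2.imwrite('pics/v6.png',c[:,:480])
E
```

```text
(no output)
```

View pics/v6.png

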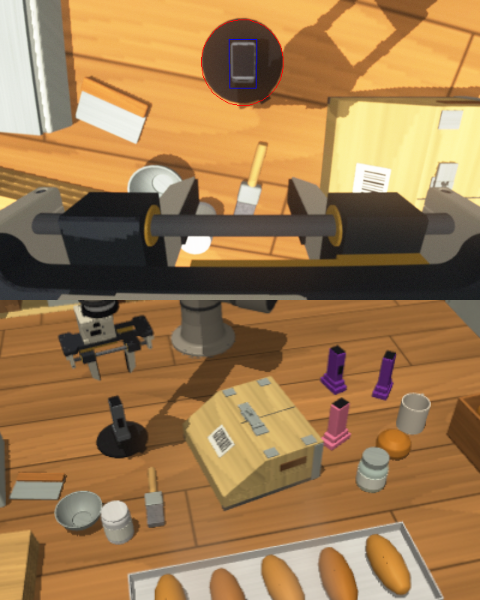

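The scanner stands upright at the centre of the pad, the hasp is closed, the bystanders look undisturbed, and the arm is clear. Handing in.

```bash
python3 -c "
from cell import robot
print(robot.hand_in())"
```

```text
the job is handed in; nothing more can be done
None
```

The job is done and handed in, at about 17 s on the robot's clock against the 72 s limit.

- **Hasp:** I pushed it over and pressed it down. The fingertips met the strap at z = 0.1318 m, against the expected 0.132 m, with 14 N, and later pictures show it flat over the staple.
- **Scan:** I gripped the dark grey scanner across its 30 mm side. I held it facing the label for about 1.9 s with no measurable motion. By the arm's reading it was within about 1 mm and 0.2° of the planned pose, with the nose about 70 mm from the label's middle. The scanner's seat in the hand and the label position carry a further 1–2 mm of camera error.
- **Placing:** I lowered the scanner until it touched the pad at the expected height (7.6 N) and released it slowly. The last pictures show it upright at the middle of the pad.
- **Other things on the bench:** by eye they stand where they were, and the arm was clear of everything.

One check disagreed: the two fixed cameras put the pad's centre 7 mm apart. I used the midpoint, and the wrist camera confirmed it.

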